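# Load the sample tray and hold the clip open around its card

## Robot

A 6-joint arm with a two-finger parallel gripper is mounted at the origin on the work surface. World frame = base frame: x ahead of the robot, y to its left, z up, the work surface at z = 0. Lengths are in m, angles in rad, forces in N, time in s.
With the tool pointing down it reaches from about 0.35 to 0.775 m from the base axis. Payload 5.5 kg.
Tool frame: the origin (TCP) lies between the finger pads; the fingertips stand 11 mm ahead of it and the grasp point (between the pads) lies 8 mm behind it (tips_ahead is the distance from the TCP to the fingertips, in m); z points along the fingers, y is the line along which they close (so a half turn about z gives the same grasp; the last joint's range is limited). The gripper opens to 85 mm and grips with 20 to 120 N. Pads are 22 mm wide; open, the fingers measure 114 mm over their backs; the gripper's body (76 mm by 85 mm) begins 54 mm behind the grasp point. The pads swing forward as they close: fully open they stand 13 mm farther back than shut.
Start: joints at [1.09, 0.313, 0.046, 1.304, 0, 1.431], TCP at [0.192, 0.542, 0.242] pointing down, gripper open.
Joint ranges: [-2.76, 2.76], [-0.86, 1.69], [-1.03, 1.26], [-2.2, 2.34], [-1.47, 1.5], [-3.14, 3.14]. Speed limits (rad/s): [2.57, 2.57, 3.14, 3.14, 3.14, 3.14].

## Interface

Orientations are given as a unit quaternion [w, x, y, z].
In Python, from workcell import * gives the robot as it stands. The module is installed in compiled form; this text tells all that it offers.
- The arm moves only by the tool jog_arm, never from a script. Its argument "moves" is a list of rows, each an object with "fingers": the closure, from 0 (fully open) to 1 (shut); "slide": the shift along the tool's x, y, z in mm, a list of three; "angular": the turn, a rotation vector about the tool's x, y, z in degrees, a list of three. A call has 1 to 10 rows; each row is the pose to reach, as a shift and turn from the pose commanded when the call began, along the tool's axes at that moment; what a row does not reach only later rows make up. A row lasts 1/12 s, in which the tool goes at most 41.7 mm and 7.16 degrees, less where a joint would pass 70% of its speed; a pose out of reach is approached as far as the arm can. A call with a gripper value outside its range is refused whole. The fingers move at their own pace and stop on an object; "squeeze" is the grip in N (left out, the last holds). Time passes only in rows, so rows that repeat a pose let the fingers close. It gives the time, the measured TCP pose, the force, the opening and the grip force at its end, in the units of the state.
- get_state(): the state, without advancing time (a new reading comes with each control period).
- read_camera(name): name is "scene" or "top"; returns a dict with "color" (384x512x3 uint8, red, green, blue), "fovy" (degrees; the focal length in pixels is half the picture's height over the tangent of half this angle, whatever the lens; pixels are square), "cx", "cy" (the principal point, pixels), "world_from_camera" (4x4, takes a point from camera to world coordinates). Camera axes: x right, y down, z forward; pixel columns grow to the right and rows downward; lengths in m; the calibration is good to about 2 mm. A picture is of the moment at which its call begins. There is no depth.
- hand_in(): hands the job in; it is judged then, once.
Trained networks look in a picture, given as the dict that the camera call returned (one of the last four; its "shot" number tells which), for a name from the list of things; names that differ only in an ending like _2 or _b are one class to them, and where a whole thing is asked for, a point or a joint stands for the part that bears it (a point fixed in the world has none). Each returns a list of dicts, best first, with "p" (0 to 1); they miss things now and then, are a little off and sometimes report something else, mostly with a low value. They report only what shows in the picture. A call takes as long as a camera call. They do not tell look-alikes from the thing itself.
- look_for(target, picture): "point" ([column, row] in pixels, amid what is visible of it).
- tip_of(target, picture): "point" ([column, row] in pixels: a listed point, or the origin of a listed thing).
The state is a dict: "clock": time; "joint_pos": joint angles; "qvel": joint speeds; "tau": joint torques, N m; "tcp_pos": TCP position; "orientation": TCP orientation; "wrist_force": force on the tool from outside, world axes, zero at the start; "ft_torque": the same for the moment, N m; "finger_gap": finger opening in m; "grip_force": force on a finger pad.
Only numpy, scipy, OpenCV 4.12 (cv2) and the standard library are available. Lean on these libraries where they do the work, as an engineer would, in place of code of your own. Each camera call takes 0.05 s, during which the arm holds its last target. There are 200 camera calls.

## Task

Get this coffee sample ready on the cupping table: set the lidded tin and the small timer down in the wooden tray, both upright on its floor and not dropped, and let go of them. Then squeeze the steel spring clip open, take it off its plywood rail, and finish holding it in the gripper, still squeezed wide open, with its jaws straddling the top edge of the card that stands in the tray, one jaw clearly on each side and neither touching the card, so that a colleague can slip a sheet in. The job ends with the clip held there, not let go; leave the bowls, spoon, jar and coaster where they are.

Things in the scene. Friction and masses are not known exactly. Their poses are not given: they have to be found in the camera images.
- tray: Fixed open wooden tray, 190 (x) by 240 (y) by 36 mm high, walls 6 mm, floor top 6 mm above the table. Origin: centre of its underside; z up. The card stands near its +y end in a wooden strip at y = 90 to 110 mm, 28 mm high; the floor from y = -114 to +90 mm is for loading (centre of a thing within 75 mm of the middle in x, and y from -105 to +75 mm).
- card: The stiff white card standing upright in the tray's +y end, fixed: 100 mm wide along x, 3 mm thick along y, its top edge 130 mm above the table. Origin: on the table below its middle; axes as the tray's.
- card_edge (a point): Middle of the card's top edge, 130 mm above the table. x runs along the edge (the card spans 50 mm either way), y is normal to the card, z up.
- rail: Fixed clip rail: a plywood upright 90 mm wide (x), 5 mm thick (y), top edge 76 mm above the table, on a dark steel foot 110 by 70 by 16 mm. Origin: on the table below its middle. The clip starts biting its top edge.
- clip: Steel spring clip like a big clothes peg, 30 mm wide (x), 98 mm tall, 65 g, jaws down, handles up. This body is its -y half; origin on the pivot axis, 50 mm above the jaw tips; x along the pivot, y towards the other half, z up. At the start its pivot is 112 mm above the table, the tips 14 mm below the rail's top edge. The pivot barrel is 15 mm thick: a card goes about 40 mm deep between the jaws.
- clip_grip (a point): Point midway between the clip's two flat handles, 31 mm above the pivot: where to squeeze, along the clip's y. The handles (30 mm wide, 50 mm long, 4 mm thick) rise from the pivot in a V, 0.30 rad each from vertical: outer faces 22 mm apart at the pivot, 52 mm at the top, 48 mm above it. Squeezed fully they are parallel, 22 mm over the outer faces. Needs about 5 N to start, 12 N at full squeeze.
- clip_jaw (a joint): Angle by which the clip's halves have turned against each other, rad: about 0 biting the 5 mm rail, -0.08 empty and shut, 0.60 fully squeezed (stop), when the jaw tips are about 34 mm apart and 47 mm below the pivot. Springs shut when let go. Wide open means above 0.42. Squeezed evenly, each half turns by half of it and the clip stays upright.
- lip_a (a point): Tip (lowest inner edge, mid-width) of the clip's jaw on the -y half, 50 mm below the pivot and 2.5 mm to -y of it when the clip bites the rail.
- lip_b (a point): The same point on the other (+y) jaw; axes turn with that jaw.
- tin: Lidded aluminium tin, upright cylinder 50 mm across at the lid (48 mm below it) and 60 mm tall, about 120 g. Origin: centre of its underside; z up.
- timer: Grey plastic timer, an upright block 60 mm (x) by 34 mm (y) by 44 mm tall with two 3 mm buttons on top and a display on its -y face, about 110 g. Origin: centre of its underside; z up.
- bowl1: White cupping bowl, 92 mm across the rim, 58 mm tall; bystander, origin under its centre.
- bowl2: White cupping bowl, 92 mm across the rim, 58 mm tall; bystander, origin under its centre.
- bowl3: White cupping bowl, 92 mm across the rim, 58 mm tall; bystander, origin under its centre.
- bowl4: White cupping bowl, 92 mm across the rim, 58 mm tall; bystander, origin under its centre.
- spoon: Steel cupping spoon 120 mm long lying on the table, its handle end to -x; bystander, origin under its middle.
- jar: Amber jar 64 mm across, 100 mm tall; bystander, origin under its centre.
- coaster: Cork coaster 90 mm across, 6 mm thick; bystander, origin under its centre.
Not all that is in view belongs to the job. Leave any pink or yellow look-alike of the timer alone. What is shaped like the clip but purple is not meant.

How it is judged:
On the way, in this order (a step that is already met when the one before it is completed fails the run):
1. tin and timer both stand upright on the tray's floor, released (x of tin in the frame of tray between -0.075 and 0.075 m and y of tin in the frame of tray between -0.105 and 0.075 m and z of each of tin, timer in the frame of tray below 0.014 m and angle between each of tin, timer's own z axis and vertical below 0.2 rad and linear speed of each of tin, timer below 0.03 m/s and contact force between the fingers and tin below 0.05 N and x of timer in the frame of tray between -0.075 and 0.075 m and y of timer in the frame of tray between -0.105 and 0.075 m and contact force between the fingers and timer below 0.05 N), for 0.2 s.
2. the clip is squeezed open in the gripper and clear of its rail (value of joint clip_jaw above 0.42 rad and contact force between the fingers and clip above 2 N and contact force between clip and rail below 0.05 N and height (world z) of clip above 0.125 m), for 0.2 s.
At the end, for the whole second after the job is handed in: Tin and timer upright (0.2 rad), at rest, released on the tray floor. Clip off the rail, held still, squeezed past 0.42 rad; jaw tips on opposite sides of the card, each over 5 mm from its mid-plane, 6 to 45 mm below its top edge, within its width; card untouched (under 0.3 N) (all of step 1 and all of step 2 and ((y of lip_a in the frame of card_edge above 0.005 m and y of lip_b in the frame of card_edge below -0.005 m) or (y of lip_b in the frame of card_edge above 0.005 m and y of lip_a in the frame of card_edge below -0.005 m)) and z of lip_a in the frame of card_edge between -0.045 and -0.006 m and x of lip_a in the frame of card_edge between -0.05 and 0.05 m and z of lip_b in the frame of card_edge between -0.045 and -0.006 m and x of lip_b in the frame of card_edge between -0.05 and 0.05 m and contact force between each of clip, the arm and card below 0.3 N and contact force between clip and tray below 0.05 N and linear speed of clip below 0.03 m/s); the arm keeps its last pose, push and grip.
It fails at once if a bowl, the spoon, the jar or the coaster is shoved more than 30 mm (distance of any of bowl1, bowl2, bowl3, bowl4, spoon, jar, coaster from where it was at the start of the episode above 0.03 m).
It fails at once if the tin is dropped or knocked away (faster than 0.7 m/s while not held) (linear speed of tin above 0.7 m/s and contact force between the fingers and tin below 0.02 N).
It fails at once if the timer is dropped or knocked away (faster than 0.7 m/s while not held) (linear speed of timer above 0.7 m/s and contact force between the fingers and timer below 0.02 N).
It also fails if it takes over 67 s, if anything falls off the work surface, if the arm or the gripper's body presses on something with over 40 N, if the wrist force passes 120 N, or if a joint passes its speed limit or range.

## Working session

There is one attempt and no reset: what is moved stays moved. The work goes in short steps, Python scripts to look and compute and a tool call to move; the robot and the scene stay as the last step left them, time stands still between calls to the robot, and variables do not carry over. Pictures are saved under pics/ and viewed, at most 10 in all, crops included, and the job is handed in when it is done.

Besides the shell and the picture viewer there is one more tool, called after "Emit:" as name([rows], argument=value, ...), one row to a line, values as JSON. jog_arm: Moves the arm, as the interface text tells. Its arguments: {"type":"object","properties":{"moves":{"type":"array","items":{"type":"object","properties":{"fingers":{"type":"number"},"slide":{"type":"array","items":{"type":"number"}},"angular":{"type":"array","items":{"type":"number"}}}}},"squeeze":{"type":"number"}},"required":["moves"]}

```bash
mkdir -p pics; cat > h.py <<'E'
from workcell import *
import numpy as np, cv2
from scipy.spatial.transform import Rotation as R
def ray(pic,p):
    f=pic["color"].shape[0]/2/np.tan(np.radians(pic["fovy"])/2)
    T=np.array(pic["world_from_camera"]); d=np.array([(p[0]-pic["cx"])/f,(p[1]-pic["cy"])/f,1])
    return T[:3,3],T[:3,:3]@d
def onz(pic,p,z):
    o,d=ray(pic,p); return o+d*(z-o[2])/d[2]
def proj(pic,P):
    f=pic["color"].shape[0]/2/np.tan(np.radians(pic["fovy"])/2)
    c=np.linalg.inv(np.array(pic["world_from_camera"]))@np.append(P,1); return [pic["cx"]+f*c[0]/c[2],pic["cy"]+f*c[1]/c[2]]
def save(pic,n): cv2.imwrite("pics/"+n,cv2.cvtColor(pic["color"],cv2.COLOR_RGB2BGR))
def tri(pa,a,pb,b):
    o1,d1=ray(pa,a);o2,d2=ray(pb,b);d1/=np.linalg.norm(d1);d2/=np.linalg.norm(d2)
    s=np.linalg.lstsq(np.c_[d1,-d2],o2-o1,rcond=None)[0]
    p,q=o1+s[0]*d1,o2+s[1]*d2; return (p+q)/2,np.linalg.norm(p-q)
def Rt(): 
    q=get_state()["orientation"]; return R.from_quat([q[1],q[2],q[3],q[0]]).as_matrix()
E
python3 - <<'E'
from h import *
np.set_printoptions(precision=4,suppress=True)
s=get_state();print(s["tcp_pos"],s["orientation"],s["finger_gap"]);print(Rt())
A=read_camera("scene");B=read_camera("top")
save(A,"s0.png");save(B,"t0.png")
for n,z in dict(tray=0,card_edge=.13,card=0,rail=0,clip=.112,clip_grip=.143,tin=0,timer=0,lip_a=.062).items():
  for nm,P in (("s",A),("t",B)):
    for k in (tip_of(n,P))[:3]: print(n,nm,round(k["p"],2),np.round(k["point"],1),onz(P,k["point"],z))
for P in (A,B): print(P["world_from_camera"],P["fovy"],P["cx"],P["cy"])
E
```

```text
[0.192  0.5415 0.2414] [-0.0003  0.1696  0.9855 -0.0009] 0.08520615279321606
[[-0.9425  0.3342 -0.0008]
 [ 0.3342  0.9425 -0.0016]
 [ 0.0002 -0.0018 -1.    ]]
tray s 0.67 [296.8 175.7] [0.5666 0.1726 0.    ]
tray s 0.5 [330.1 226.9] [ 0.7723 -0.0028  0.    ]
tray t 0.95 [177.5 199.1] [0.568  0.1908 0.    ]
card_edge s 0.85 [309.  129.9] [0.5557 0.2674 0.13  ]
card_edge t 0.77 [136.9 199.7] [0.5505 0.284  0.13  ]
card s 0.75 [311.5 160.4] [ 0.5686  0.2813 -0.    ]
card t 0.68 [149.9 202.3] [0.5587 0.2833 0.    ]
rail s 0.73 [273.6 229.5] [ 0.6332 -0.1018  0.    ]
rail s 0.61 [212.7 249.8] [ 0.5274 -0.2657  0.    ]
rail s 0.26 [216.2 206.7] [ 0.426  -0.1061 -0.    ]
rail t 0.66 [310.5 211.4] [ 0.5195 -0.2529  0.    ]
rail t 0.64 [137.7 202.2] [0.5597 0.3243 0.    ]
clip s 0.72 [173.7 257.1] [ 0.5292 -0.4226  0.112 ]
clip s 0.71 [209.9 220.4] [ 0.5258 -0.2655  0.112 ]
clip t 0.76 [318.6 206.8] [ 0.5223 -0.2599  0.112 ]
clip t 0.53 [354.2 221.2] [ 0.4773 -0.3644  0.112 ]
clip_grip s 0.79 [168.8 253.6] [ 0.5334 -0.4409  0.143 ]
clip_grip s 0.7 [210.2 213.5] [ 0.5323 -0.2697  0.143 ]
clip_
[... 530 characters left out ...]
6 [177.4 272. ] [ 0.5353 -0.4238  0.062 ]
lip_a s 0.92 [210.  233.8] [ 0.5235 -0.267   0.062 ]
lip_a s 0.63 [214.4 235.1] [ 0.5369 -0.2648  0.062 ]
lip_a t 0.74 [316.  208.9] [ 0.5212 -0.2606  0.062 ]
lip_a t 0.72 [352.8 222.8] [ 0.4756 -0.3739  0.062 ]
lip_a t 0.55 [352.3 223.3] [ 0.4741 -0.3722  0.062 ]
[[ 0.8517  0.3257 -0.4105  1.1357]
 [ 0.524  -0.5295  0.6671 -1.0141]
 [-0.0001 -0.7833 -0.6217  0.979 ]
 [ 0.      0.      0.      1.    ]] 43.941478318387695 256.83608876042996 189.37492681063753
[[-0.0154 -0.9887  0.1489  0.4076]
 [-0.9999  0.0164  0.0055 -0.0642]
 [-0.0078 -0.1488 -0.9888  1.1754]
 [ 0.      0.      0.      1.    ]] 56.93649354298611 251.51388528617346 192.9852335663619
```

```bash
python3 - <<'E'
import cv2
a=cv2.imread("pics/s0.png");b=cv2.imread("pics/t0.png")
cv2.imwrite("pics/s0b.png",cv2.resize(a,(800,600),interpolation=cv2.INTER_CUBIC))
cv2.imwrite("pics/t0b.png",cv2.resize(b,(800,600),interpolation=cv2.INTER_CUBIC))
E
```

```text
(no output)
```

View pics/s0b.png

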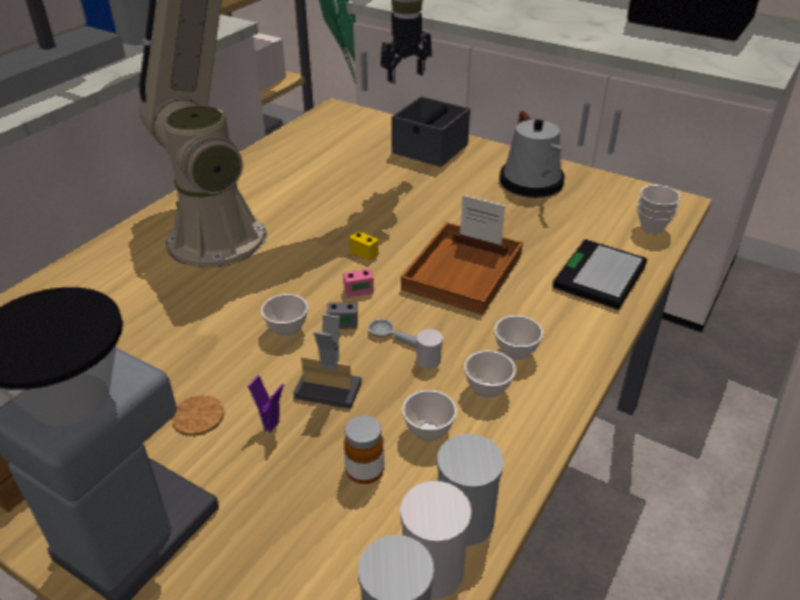

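View pics/t0b.png

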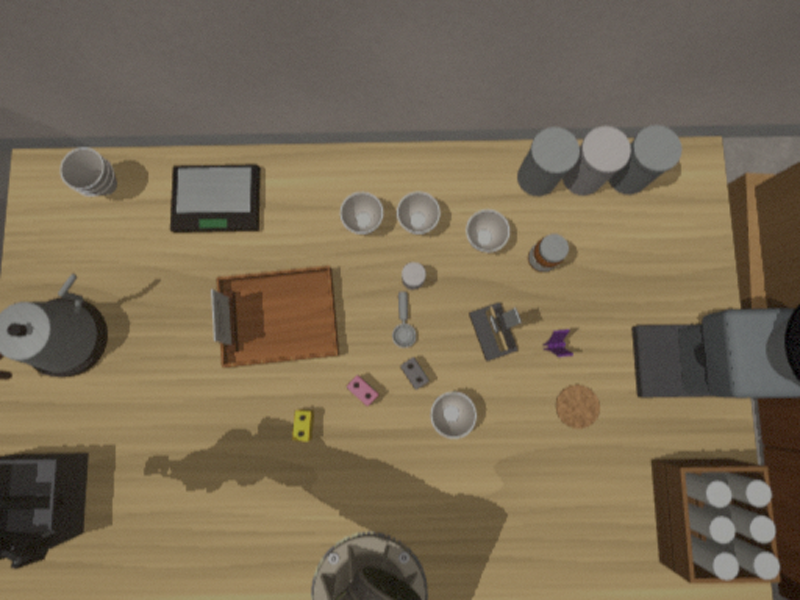

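```bash
python3 - <<'E'
import cv2,numpy as np
a=cv2.imread("pics/s0.png");b=cv2.imread("pics/t0.png")
cv2.imwrite("pics/s1.png",cv2.resize(a[120:270,190:360],None,fx=4,fy=4,interpolation=cv2.INTER_CUBIC))
cv2.imwrite("pics/t1.png",cv2.resize(b[160:290,130:330],None,fx=4,fy=4,interpolation=cv2.INTER_CUBIC))
# straightness of table back edge in top
g=cv2.GaussianBlur(b,(1,5),0).astype(float)
s=g[:,:,2]-g[:,:,0]
for c in (20,60,100,150,200,250,300,340,440,455):
    col=s[70:125,c]; d=np.diff(col); i=d.argmax(); print(c,70+i,np.round(d[i-1:i+2],0))
E
```

```text
20 94 [12. 17. 13.]
60 93 [ 8. 11.  5.]
100 93 [14. 16. 10.]
150 92 [13. 16. 12.]
200 91 [12. 16. 11.]
250 90 [12. 15. 12.]
300 89 [12. 15. 14.]
340 88 [ 9. 12.  6.]
440 87 [14. 15.  8.]
455 86 [ 9. 17. 13.]
```

View pics/s1.png

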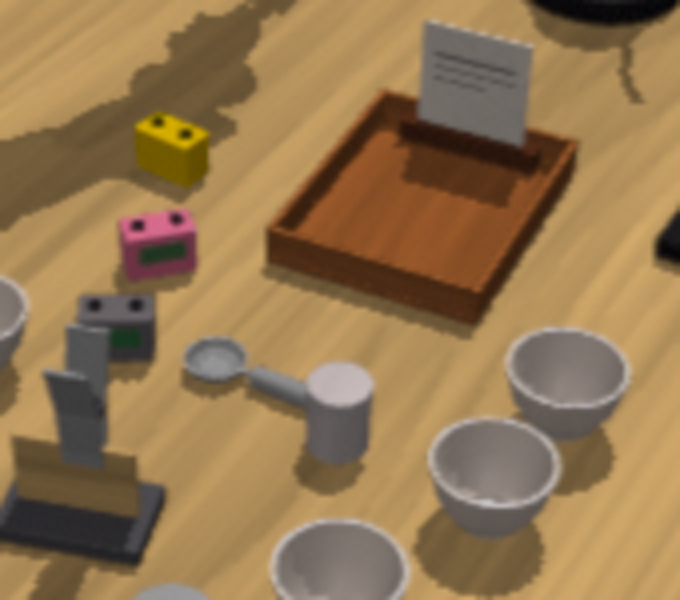

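View pics/t1.png

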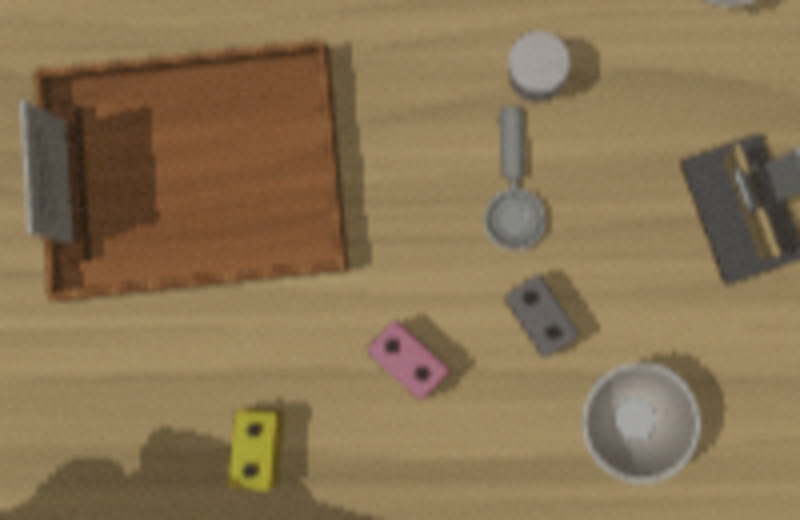

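```bash
python3 - <<'E'
from h import *
np.set_printoptions(precision=4,suppress=True)
A=read_camera("scene");B=read_camera("top")
s=lambda x,y:(190+x/4,120+y/4); t=lambda x,y:(130+x/4,160+y/4)
F=[("tray nearright(-y,+x)",s(475,292),t(325,42),.036),("-y,-x",s(268,233),t(346,268),.036),("+y+x",s(577,142),t(38,72),.036),("+y-x",s(385,95),t(50,298),.036),
("card +x",s(533,47),t(22,102),.13),("card -x",s(427,22),t(30,232),.13),("tin",s(340,385),t(539,62),.06),("btn1",s(94,304),t(554,331),.047),("btn2",s(135,304),t(531,297),.047)]
for n,a,b,z in F:
  print(n,onz(A,a,z),onz(B,b,z),*tri(A,a,B,b))
E
```

```text
tray nearright(-y,+x) [0.6623 0.0679 0.036 ] [0.6562 0.0734 0.036 ] [0.6584 0.0747 0.0294] 0.0018608416119725813
-y,-x [0.4828 0.0481 0.036 ] [0.4707 0.0562 0.036 ] [0.4733 0.0589 0.0249] 0.004922491181743789
+y+x [0.644  0.3022 0.036 ] [0.6351 0.3091 0.036 ] [0.6383 0.3131 0.027 ] 0.003356756069266721
+y-x [0.4645 0.2802 0.036 ] [0.4504 0.2936 0.036 ] [0.4525 0.2995 0.0208] 0.0036506644247884506
card +x [0.6022 0.282  0.13  ] [0.5936 0.2896 0.13  ] [0.5962 0.2933 0.1217] 0.0027583976849609552
card -x [0.5066 0.2713 0.13  ] [0.4957 0.2804 0.13  ] [0.4981 0.2849 0.1199] 0.0036185775489397595
tin [ 0.6395 -0.1072  0.06  ] [ 0.6316 -0.1013  0.06  ] [ 0.6344 -0.1008  0.0524] 0.0029143167407836806
btn1 [ 0.4234 -0.1124  0.047 ] [ 0.4179 -0.1091  0.047 ] [ 0.4189 -0.1086  0.0423] 0.0022764446958181547
btn2 [ 0.4504 -0.0958  0.047 ] [ 0.4449 -0.0915  0.047 ] [ 0.4457 -0.0911  0.0416] 0.0017913484216867117
```

```bash
cat >> h.py <<'E'
def plan(xyz,phi):
    s=get_state();M=Rt();f=np.radians(phi)
    T=np.c_[[-np.sin(f),np.cos(f),0],[np.cos(f),np.sin(f),0],[0,0,-1]]
    print("slide",np.round(M.T@(np.array(xyz)-s["tcp_pos"])*1000,1),"ang",np.round(np.degrees(R.from_matrix(M.T@T).as_rotvec()),1))
E
python3 - <<'E'
from h import *
plan([.41,.22,.24],95);plan([.634,-.104,.18],95)
E
```

```text
slide [-312.9 -230.6    2.3] ang [  0.    0.  -24.5]
slide [-632.3 -461.1   62.3] ang [  0.    0.  -24.5]
```

Emit:
jog_arm([
  {"slide":[-632,-461,62],"angular":[0,0,-24.5],"fingers":0},
  {"slide":[-632,-461,62],"angular":[0,0,-24.5],"fingers":0},
  {"slide":[-632,-461,62],"angular":[0,0,-24.5],"fingers":0},
  {"slide":[-632,-461,62],"angular":[0,0,-24.5],"fingers":0},
  {"slide":[-632,-461,62],"angular":[0,0,-24.5],"fingers":0},
  {"slide":[-632,-461,62],"angular":[0,0,-24.5],"fingers":0},
  {"slide":[-632,-461,62],"angular":[0,0,-24.5],"fingers":0},
  {"slide":[-632,-461,62],"angular":[0,0,-24.5],"fingers":0},
  {"slide":[-632,-461,62],"angular":[0,0,-24.5],"fingers":0},
  {"slide":[-632,-461,62],"angular":[0,0,-24.5],"fingers":0},
])

```text
clock: 1.93
tcp_pos: [0.423, 0.2043, 0.2103]
orientation: [0.0, -0.043, 0.999, 0.0]
wrist_force: [1.0, 0.5, -0.3]
finger_gap: 0.0852
grip_force: 0.0
```

```bash
python3 - <<'E'
from h import *
plan([.634,-.104,.18],95)
E
```

```text
slide [-183.4 -325.4   30.4] ang [ 0.   0.1 -0. ]
```

Emit:
jog_arm([
  {"slide":[-183,-325,30]},
  {"slide":[-183,-325,30]},
  {"slide":[-183,-325,30]},
  {"slide":[-183,-325,30]},
  {"slide":[-183,-325,30]},
  {"slide":[-183,-325,30]},
  {"slide":[-183,-325,30]},
  {"slide":[-183,-325,30]},
  {"slide":[-183,-325,30]},
  {"slide":[-183,-325,30]},
])

```text
schema error: expected keys fingers, slide, angular
```

```bash
python3 - <<'E'
from h import *
s=get_state();print(s["tcp_pos"],s["orientation"])
M=Rt();p=s["tcp_pos"]
A=read_camera("scene");B=read_camera("top")
out=[]
for P in (A,B):
    im=cv2.cvtColor(P["color"],cv2.COLOR_RGB2BGR)
    # open finger pads: tips 2 mm behind the TCP, +-42 mm
    c=np.array(proj(P,p)); x0,y0=int(c[0])-50,int(c[1])-60
    cr=cv2.resize(im[y0:y0+150,x0:x0+100],None,fx=4,fy=4,interpolation=cv2.INTER_CUBIC)
    for d in (-.0425,0,.0425):
        q=np.array(proj(P,p+M@[0,d,-.002])); cv2.circle(cr,tuple(int(v) for v in ((q-[x0,y0]+.5)*4)),3,(0,0,255),-1)
    q=np.array(proj(P,[p[0],p[1],.06])); cv2.circle(cr,tuple(int(v) for v in ((q-[x0,y0]+.5)*4)),3,(0,255,0),-1)
    out.append(cr); print(x0,y0)
cv2.imwrite("pics/h1.png",np.hstack(out))
E
```

```text
[0.42297772 0.2042511  0.21029087] [ 4.78150884e-04 -4.34619495e-02  9.99054948e-01  2.04340426e-04]
216 46
105 182
```

View pics/h1.png

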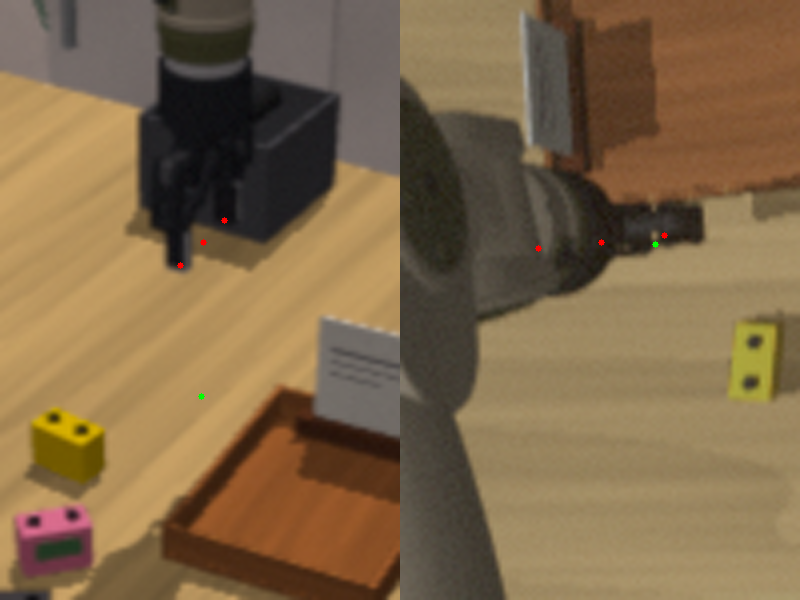

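Emit:
jog_arm([
  {"slide":[-183,-325,30],"angular":[0,0,0],"fingers":0},
  {"slide":[-183,-325,30],"angular":[0,0,0],"fingers":0},
  {"slide":[-183,-325,30],"angular":[0,0,0],"fingers":0},
  {"slide":[-183,-325,30],"angular":[0,0,0],"fingers":0},
  {"slide":[-183,-325,30],"angular":[0,0,0],"fingers":0},
  {"slide":[-183,-325,30],"angular":[0,0,0],"fingers":0},
  {"slide":[-183,-325,30],"angular":[0,0,0],"fingers":0},
  {"slide":[-183,-325,30],"angular":[0,0,0],"fingers":0},
  {"slide":[-183,-325,30],"angular":[0,0,0],"fingers":0},
  {"slide":[-183,-325,80],"angular":[0,0,0],"fingers":0},
])

```text
clock: 2.87
tcp_pos: [0.6436, -0.1096, 0.1466]
orientation: [0.01, -0.041, 0.999, -0.004]
wrist_force: [2.3, -0.8, 0.7]
finger_gap: 0.0855
grip_force: 0.0
```

```bash
cat >> h.py <<'E'
def shot(name,pts=(),zc=None,w=100,h=150,dx=50,dy=60,k=4,cams=("scene","top"),at=None):
    """crop of the cameras round the TCP (or at) with projected points drawn"""
    p=get_state()["tcp_pos"] if at is None else at; out=[];P=[]
    for n in cams:
        c=read_camera(n);P.append(c)
        im=cv2.cvtColor(c["color"],cv2.COLOR_RGB2BGR);q=np.array(proj(c,p));x0=int(np.clip(q[0]-dx,0,512-w));y0=int(np.clip(q[1]-dy,0,384-h))
        cr=cv2.resize(im[y0:y0+h,x0:x0+w],None,fx=k,fy=k,interpolation=cv2.INTER_CUBIC)
        for j,X in enumerate(pts):
            q=(np.array(proj(c,X))-[x0,y0]+.5)*k; cv2.circle(cr,tuple(int(v) for v in q),2,[(0,0,255),(0,255,0),(255,255,0),(255,0,255)][j%4],-1)
        out.append(cr);print(n,"col=%d-.5+u/%d row=%d-.5+v/%d"%(x0,k,y0,k))
    cv2.imwrite("pics/"+name,np.hstack(out)); return P
E
python3 - <<'E'
from h import *
s=get_state();print(s["tcp_pos"],s["orientation"],s["clock"])
p=s["tcp_pos"];M=Rt()
shot("h2.png",[p+M@[0,.0425,-.002],p+M@[0,-.0425,-.002],[p[0],p[1],.06],[p[0],p[1],0]])
E
```

```text
[ 0.64360291 -0.10957441  0.14664579] [ 0.01023004 -0.04090002  0.99910153 -0.00432093] 2.8667
scene col=226-.5+u/4 row=133-.5+v/4
top col=218-.5+u/4 row=105-.5+v/4
```

View pics/h2.png

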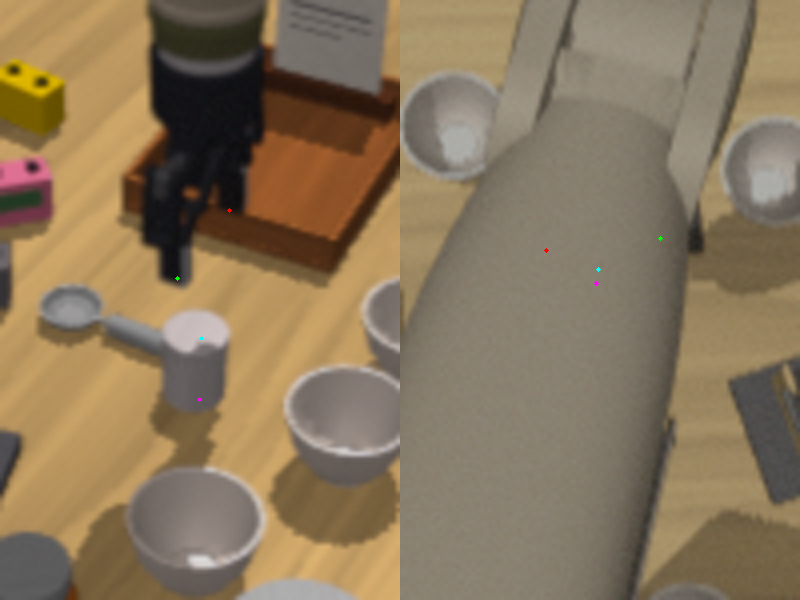

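```bash
python3 - <<'E'
from h import *
A=read_camera("scene");s=get_state()
print(onz(A,[274.5,215.25],.06),s["tcp_pos"],s["clock"]);
plan([.636,-.104,.10],95);plan([.636,-.104,.025],95)
E
```

```text
[ 0.63607672 -0.10414412  0.06      ] [ 0.63019892 -0.10099026  0.13498883] 3.0167
slide [-5.8 -3.6 34.9] ang [ 0.2 -0.4 -0.1]
slide [ -6.3  -3.9 109.9] ang [ 0.2 -0.4 -0.1]
```

Emit:
jog_arm([
  {"slide":[-3,-1,20],"angular":[0,0,0],"fingers":0},
  {"slide":[-3,-1,40],"angular":[0,0,0],"fingers":0},
  {"slide":[-3,-1,60],"angular":[0,0,0],"fingers":0},
  {"slide":[-3,-1,60],"angular":[0,0,0],"fingers":0},
])

```text
clock: 3.35
tcp_pos: [0.6335, -0.1003, 0.0765]
orientation: [-0.002, -0.044, 0.999, 0.001]
wrist_force: [-1.3, 0.7, -0.5]
finger_gap: 0.0853
grip_force: 0.0
```

```bash
python3 - <<'E'
from h import *
plan([.636,-.104,.025],95);print(get_state()["tcp_pos"])
E
```

```text
slide [-2.4 -4.  51.5] ang [ 0.1 -0.3  0.1]
[ 0.63351513 -0.10028081  0.07648922]
```

Emit:
jog_arm([
  {"slide":[-2,-3,15],"angular":[0,0,0],"fingers":0},
  {"slide":[-2,-3,32],"angular":[0,0,0],"fingers":0},
  {"slide":[-2,-3,48],"angular":[0,0,0],"fingers":0},
  {"slide":[-2,-3,48],"angular":[0,0,0],"fingers":0},
  {"slide":[-2,-3,48],"angular":[0,0,0],"fingers":0},
  {"slide":[-2,-3,48],"angular":[0,0,0],"fingers":0},
])

```text
clock: 3.85
tcp_pos: [0.6391, -0.105, 0.0328]
orientation: [0.001, -0.044, 0.999, -0.0]
wrist_force: [0.4, 0.5, 0.6]
finger_gap: 0.0855
grip_force: 0.0
```

Emit:
jog_arm([
  {"slide":[0,0,0],"angular":[0,0,0],"fingers":0.3},
  {"slide":[0,0,0],"angular":[0,0,0],"fingers":0.5},
  {"slide":[0,0,0],"angular":[0,0,0],"fingers":0.6},
  {"slide":[0,0,0],"angular":[0,0,0],"fingers":0.6},
  {"slide":[0,0,0],"angular":[0,0,0],"fingers":0.6},
  {"slide":[0,0,0],"angular":[0,0,0],"fingers":0.6},
], squeeze=25)

```text
clock: 4.35
tcp_pos: [0.6387, -0.1055, 0.0317]
orientation: [0.001, -0.043, 0.999, -0.0]
wrist_force: [-0.9, 1.6, 6.6]
finger_gap: 0.049
grip_force: 25.3
```

Emit:
jog_arm([
  {"slide":[0,0,-20],"angular":[0,0,0],"fingers":0.6},
  {"slide":[0,0,-50],"angular":[0,0,0],"fingers":0.6},
  {"slide":[2,10,-80],"angular":[0,0,0],"fingers":0.6},
  {"slide":[5,40,-80],"angular":[0,0,0],"fingers":0.6},
  {"slide":[8,80,-80],"angular":[0,0,0],"fingers":0.6},
  {"slide":[12,120,-80],"angular":[0,0,0],"fingers":0.6},
  {"slide":[15,160,-80],"angular":[0,0,0],"fingers":0.6},
  {"slide":[15,200,-80],"angular":[0,0,0],"fingers":0.6},
  {"slide":[15,230,-80],"angular":[0,0,0],"fingers":0.6},
  {"slide":[15,260,-80],"angular":[0,0,0],"fingers":0.6},
])

```text
clock: 5.18
tcp_pos: [0.5997, 0.1542, 0.1103]
orientation: [-0.0, -0.044, 0.999, -0.0]
wrist_force: [0.5, -0.6, -1.4]
finger_gap: 0.0489
grip_force: 26.2
```

Emit:
jog_arm([
  {"slide":[0,10,0],"angular":[0,0,0],"fingers":0.6},
  {"slide":[0,10,0],"angular":[0,0,0],"fingers":0.6},
  {"slide":[0,10,0],"angular":[0,0,0],"fingers":0.6},
  {"slide":[0,10,0],"angular":[0,0,0],"fingers":0.6},
])

```text
clock: 5.52
tcp_pos: [0.5998, 0.1611, 0.1102]
orientation: [-0.0, -0.043, 0.999, -0.0]
wrist_force: [0.2, -0.3, -0.7]
finger_gap: 0.0488
grip_force: 26.3
```

```bash
python3 - <<'E'
from h import *
print(get_state()["tcp_pos"]);plan([.601,.164,.06],95);
p=get_state()["tcp_pos"];c=np.array([.557,.180]);r=R.from_euler("z",5.3,degrees=True).as_matrix()
T=lambda x,y,z:np.append(c,0)+r@[x,y,z]
shot("h3.png",[T(.095,.12,.036),T(-.095,-.12,.036),T(.095,-.12,.036),T(-.095,.12,.036),T(0.05,.1015,.13),T(-.05,.1015,.13)],w=100,h=150,dx=50,dy=50)
E
```

```text
[0.59975341 0.16105048 0.11020519]
slide [-1.5  2.9 50.2] ang [-0.  -0.  -0.1]
scene col=255-.5+u/4 row=103-.5+v/4
top col=129-.5+u/4 row=133-.5+v/4
```

View pics/h3.png

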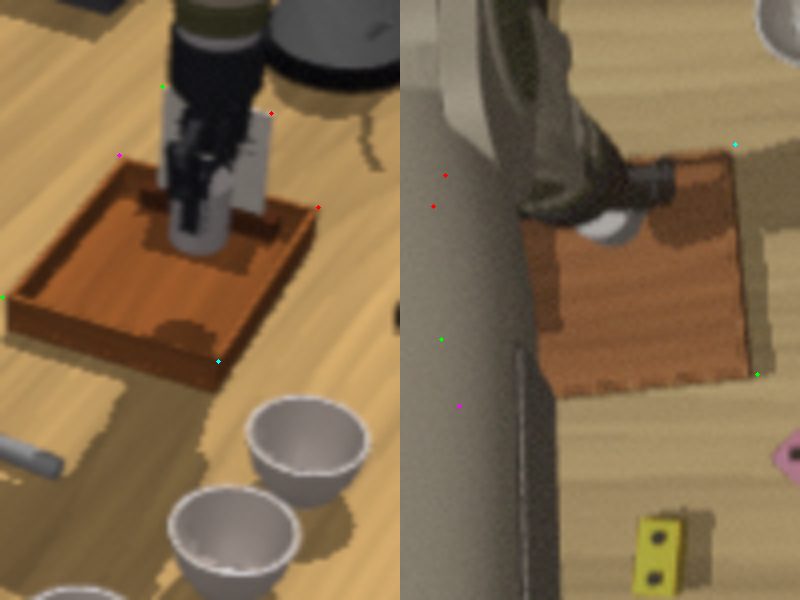

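Emit:
jog_arm([
  {"slide":[-1,3,20],"angular":[0,0,0],"fingers":0.6},
  {"slide":[-1,3,40],"angular":[0,0,0],"fingers":0.6},
  {"slide":[-1,3,55],"angular":[0,0,0],"fingers":0.6},
  {"slide":[-1,3,63],"angular":[0,0,0],"fingers":0.6},
  {"slide":[-1,3,68],"angular":[0,0,0],"fingers":0.6},
  {"slide":[-1,3,71],"angular":[0,0,0],"fingers":0.6},
  {"slide":[-1,3,72],"angular":[0,0,0],"fingers":0.6},
  {"slide":[-1,3,72],"angular":[0,0,0],"fingers":0.6},
])

```text
clock: 6.28
tcp_pos: [0.6009, 0.1652, 0.039]
orientation: [0.001, -0.043, 0.999, 0.0]
wrist_force: [-0.4, 0.7, -0.5]
finger_gap: 0.0488
grip_force: 26.3
```

Emit:
jog_arm([
  {"slide":[0,0,1],"angular":[0,0,0],"fingers":0.6},
  {"slide":[0,0,1.5],"angular":[0,0,0],"fingers":0.6},
  {"slide":[0,0,1.5],"angular":[0,0,0],"fingers":0.35},
  {"slide":[0,0,1.5],"angular":[0,0,0],"fingers":0.2},
  {"slide":[0,0,1.5],"angular":[0,0,0],"fingers":0.2},
  {"slide":[0,0,-10],"angular":[0,0,0],"fingers":0.2},
  {"slide":[0,0,-30],"angular":[0,0,0],"fingers":0.2},
  {"slide":[0,0,-70],"angular":[0,0,0],"fingers":0.2},
  {"slide":[0,0,-110],"angular":[0,0,0],"fingers":0.2},
  {"slide":[0,0,-120],"angular":[0,0,0],"fingers":0.2},
])

```text
clock: 7.12
tcp_pos: [0.6035, 0.1659, 0.1663]
orientation: [0.005, -0.043, 0.999, 0.001]
wrist_force: [1.8, 0.6, 1.1]
finger_gap: 0.068
grip_force: 0.0
```

```bash
python3 - <<'E'
from h import *
np.set_printoptions(precision=4,suppress=True)
A=read_camera("scene")
for z,(u,v) in ((.047,(94,304)),(.047,(135,304))): print(onz(A,(190+u/4-.375,120+v/4-.375),z))
# clip features: rail top edge ends
for u,v in ((15,438),(138,457)): print("rail",onz(A,(190+u/4-.375,120+v/4-.375),.076))
print(get_state()["tcp_pos"]);plan([.434,-.100,.13],122)
E
```

```text
[ 0.4213 -0.1116  0.047 ]
[ 0.4484 -0.0949  0.047 ]
rail [ 0.4828 -0.2874  0.076 ]
rail [ 0.5659 -0.2584  0.076 ]
[0.604  0.1659 0.1664]
slide [ 192.8 -250.2   34. ] ang [ -0.1   0.7 -27. ]
```

Emit:
jog_arm([
  {"slide":[193,-252,0],"angular":[0,0,-27],"fingers":0.2},
  {"slide":[193,-252,0],"angular":[0,0,-27],"fingers":0.2},
  {"slide":[193,-252,10],"angular":[0,0,-27],"fingers":0.2},
  {"slide":[193,-252,20],"angular":[0,0,-27],"fingers":0.2},
  {"slide":[193,-252,30],"angular":[0,0,-27],"fingers":0.2},
  {"slide":[193,-252,36],"angular":[0,0,-27],"fingers":0.2},
  {"slide":[193,-252,36],"angular":[0,0,-27],"fingers":0.2},
  {"slide":[193,-252,36],"angular":[0,0,-27],"fingers":0.2},
  {"slide":[193,-252,36],"angular":[0,0,-27],"fingers":0.2},
  {"slide":[193,-252,36],"angular":[0,0,-27],"fingers":0.2},
])

```text
clock: 8.0
tcp_pos: [0.4288, -0.1035, 0.1223]
orientation: [-0.0, -0.274, 0.962, 0.0]
wrist_force: [0.4, -0.5, 1.0]
finger_gap: 0.0681
grip_force: 0.0
```

```bash
python3 - <<'E'
from h import *
print(get_state()["tcp_pos"]);plan([.434,-.102,.13],122)
# predicted vs found: tin in tray
A=read_camera("scene")
for k in tip_of("tin",A)[:2]: print(k["p"],onz(A,k["point"],.006))
for k in tip_of("timer",A)[:3]: print(k["p"],onz(A,k["point"],0))
E
```

```text
[ 0.42881225 -0.10348166  0.12227504]
slide [-5.2 -1.5 -7.7] ang [ 0.  -0.  -0.2]
0.51 [0.59519681 0.15822282 0.006     ]
0.72 [ 4.33109303e-01 -1.05705198e-01  1.11022302e-16]
0.58 [0.34675426 0.10366432 0.        ]
0.52 [0.38773809 0.0137605  0.        ]
```

Emit:
jog_arm([
  {"slide":[-5,-1,25],"angular":[0,0,0],"fingers":0.2},
  {"slide":[-5,-1,50],"angular":[0,0,0],"fingers":0.2},
  {"slide":[-5,-1,75],"angular":[0,0,0],"fingers":0.2},
  {"slide":[-5,-1,90],"angular":[0,0,0],"fingers":0.2},
  {"slide":[-5,-1,98],"angular":[0,0,0],"fingers":0.2},
  {"slide":[-5,-1,98],"angular":[0,0,0],"fingers":0.2},
  {"slide":[-5,-1,98],"angular":[0,0,0],"fingers":0.2},
])

```text
clock: 8.73
tcp_pos: [0.4353, -0.1, 0.0246]
orientation: [0.0, -0.276, 0.961, 0.0]
wrist_force: [-1.1, -1.6, 0.1]
finger_gap: 0.0682
grip_force: 0.0
```

Emit:
jog_arm([
  {"slide":[0,0,0],"angular":[0,0,0],"fingers":0.4},
  {"slide":[0,0,0],"angular":[0,0,0],"fingers":0.55},
  {"slide":[0,0,0],"angular":[0,0,0],"fingers":0.7},
  {"slide":[0,0,0],"angular":[0,0,0],"fingers":0.8},
  {"slide":[0,0,0],"angular":[0,0,0],"fingers":0.8},
  {"slide":[0,0,0],"angular":[0,0,0],"fingers":0.8},
  {"slide":[0,0,0],"angular":[0,0,0],"fingers":0.8},
])

```text
clock: 9.32
tcp_pos: [0.4357, -0.1009, 0.0255]
orientation: [0.001, -0.275, 0.961, -0.0]
wrist_force: [-0.4, 1.0, 6.4]
finger_gap: 0.0337
grip_force: 25.9
```

```bash
python3 - <<'E'
from h import *
print(get_state()["tcp_pos"]);plan([.513,.156,.12],95);plan([.513,.156,.12],122)
E
```

```text
[ 0.43570499 -0.10091472  0.02547876]
slide [-201.8  176.9  -94.4] ang [-0.1  0.1 27. ]
slide [-201.8  176.9  -94.4] ang [-0.1  0.1 -0. ]
```

Emit:
jog_arm([
  {"slide":[0,0,-30],"angular":[0,0,0],"fingers":0.8},
  {"slide":[0,0,-65],"angular":[0,0,0],"fingers":0.8},
  {"slide":[-20,20,-95],"angular":[0,0,7],"fingers":0.8},
  {"slide":[-50,44,-95],"angular":[0,0,14],"fingers":0.8},
  {"slide":[-80,70,-95],"angular":[0,0,20],"fingers":0.8},
  {"slide":[-110,97,-95],"angular":[0,0,27],"fingers":0.8},
  {"slide":[-140,123,-95],"angular":[0,0,27],"fingers":0.8},
  {"slide":[-170,149,-95],"angular":[0,0,27],"fingers":0.8},
  {"slide":[-190,168,-95],"angular":[0,0,27],"fingers":0.8},
  {"slide":[-202,177,-95],"angular":[0,0,27],"fingers":0.8},
])

```text
clock: 10.15
tcp_pos: [0.5131, 0.1606, 0.1196]
orientation: [0.001, -0.045, 0.999, 0.001]
wrist_force: [-0.1, -0.9, -1.0]
finger_gap: 0.0339
grip_force: 25.5
```

Emit:
jog_arm([
  {"slide":[0,0,0],"angular":[0,0,0],"fingers":0.8},
  {"slide":[0,0,0],"angular":[0,0,0],"fingers":0.8},
  {"slide":[0,0,10],"angular":[0,0,0],"fingers":0.8},
  {"slide":[0,0,20],"angular":[0,0,0],"fingers":0.8},
])

```text
clock: 10.48
tcp_pos: [0.5124, 0.1554, 0.0991]
orientation: [0.0, -0.043, 0.999, -0.0]
wrist_force: [-0.3, -0.6, -1.5]
finger_gap: 0.0336
grip_force: 25.5
```

```bash
python3 - <<'E'
from h import *
print(get_state()["tcp_pos"]);plan([.514,.156,.0335],95)
E
```

```text
[0.51240736 0.15540428 0.09908556]
slide [-1.6  0.5 65.6] ang [-0.   0.1 -0.1]
```

Emit:
jog_arm([
  {"slide":[-1,0,20],"angular":[0,0,0],"fingers":0.8},
  {"slide":[-1,0,40],"angular":[0,0,0],"fingers":0.8},
  {"slide":[-1,0,54],"angular":[0,0,0],"fingers":0.8},
  {"slide":[-1,0,61],"angular":[0,0,0],"fingers":0.8},
  {"slide":[-1,0,64],"angular":[0,0,0],"fingers":0.8},
  {"slide":[-1,0,65],"angular":[0,0,0],"fingers":0.8},
  {"slide":[-1,0,65],"angular":[0,0,0],"fingers":0.8},
  {"slide":[-1,0,65],"angular":[0,0,0],"fingers":0.8},
])

```text
clock: 11.15
tcp_pos: [0.5141, 0.1564, 0.0352]
orientation: [0.001, -0.043, 0.999, 0.0]
wrist_force: [0.1, 0.5, -0.9]
finger_gap: 0.0333
grip_force: 25.5
```

Emit:
jog_arm([
  {"slide":[0,0,2],"angular":[0,0,0],"fingers":0.8},
  {"slide":[0,0,3],"angular":[0,0,0],"fingers":0.8},
  {"slide":[0,0,3.5],"angular":[0,0,0],"fingers":0.8},
  {"slide":[0,0,3.5],"angular":[0,0,0],"fingers":0.8},
])

```text
clock: 11.48
tcp_pos: [0.5137, 0.1567, 0.0315]
orientation: [0.001, -0.043, 0.999, 0.0]
wrist_force: [0.1, 0.1, 3.0]
finger_gap: 0.0337
grip_force: 26.0
```

Emit:
jog_arm([
  {"slide":[0,0,0],"angular":[0,0,0],"fingers":0.6},
  {"slide":[0,0,0],"angular":[0,0,0],"fingers":0.45},
  {"slide":[0,0,0],"angular":[0,0,0],"fingers":0.45},
  {"slide":[0,0,-10],"angular":[0,0,0],"fingers":0.45},
  {"slide":[0,0,-30],"angular":[0,0,0],"fingers":0.45},
  {"slide":[0,0,-65],"angular":[0,0,0],"fingers":0.45},
  {"slide":[0,0,-105],"angular":[0,0,0],"fingers":0.2},
  {"slide":[0,0,-145],"angular":[0,0,0],"fingers":0},
  {"slide":[0,0,-180],"angular":[0,0,0],"fingers":0},
  {"slide":[0,0,-180],"angular":[0,0,0],"fingers":0},
])

```text
clock: 12.32
tcp_pos: [0.5171, 0.1572, 0.2196]
orientation: [0.007, -0.043, 0.999, 0.001]
wrist_force: [0.8, -0.0, 1.0]
finger_gap: 0.0856
grip_force: 0.0
```

```bash
python3 - <<'E'
from h import *
np.set_printoptions(precision=4,suppress=True)
print(get_state()["tcp_pos"])
A=read_camera("scene");B=read_camera("top")
S=cv2.cvtColor(A["color"],cv2.COLOR_RGB2BGR);T=cv2.cvtColor(B["color"],cv2.COLOR_RGB2BGR)
z=lambda im,x,y:cv2.resize(im[y:y+50,x:x+66],None,fx=6,fy=6,interpolation=cv2.INTER_CUBIC)
cv2.imwrite("pics/c1.png",np.vstack([np.hstack([z(S,180,190),z(T,295,185)]),np.hstack([z(S,270,145),z(S,180,235)])]))
for nm,P in (("s",A),("t",B)):
  for n,h in (("clip",.112),("clip_grip",.143),("lip_a",.062),("lip_b",.062)):
    for k in tip_of(n,P)[:3]: print(nm,n,round(k["p"],2),np.round(k["point"],1),onz(P,k["point"],h))
E
```

```text
[0.5171 0.1572 0.2196]
s clip 0.98 [209.3 218.3] [ 0.5194 -0.2594  0.112 ]
s clip 0.91 [175.8 254.8] [ 0.5286 -0.4137  0.112 ]
s clip_grip 0.95 [168.6 253.1] [ 0.5319 -0.4399  0.143 ]
s clip_grip 0.58 [208.9 215.2] [ 0.5333 -0.2771  0.143 ]
s clip_grip 0.15 [303.6 177.1] [0.6699 0.0036 0.143 ]
s lip_a 0.73 [176.5 273.1] [ 0.5357 -0.4279  0.062 ]
s lip_a 0.58 [214.1 236.6] [ 0.5396 -0.2701  0.062 ]
s lip_a 0.51 [175.6 269.4] [ 0.5258 -0.4194  0.062 ]
s lip_b 0.73 [176.5 273.1] [ 0.5357 -0.4279  0.062 ]
s lip_b 0.58 [214.1 236.6] [ 0.5396 -0.2701  0.062 ]
s lip_b 0.51 [175.6 269.4] [ 0.5258 -0.4194  0.062 ]
t clip 0.77 [318. 206.] [ 0.5248 -0.2582  0.112 ]
t clip 0.48 [356.5 222.1] [ 0.4745 -0.3711  0.112 ]
t clip 0.25 [304.2 148.2] [ 0.7051 -0.2234  0.112 ]
t clip_grip 0.78 [355.2 222.7] [ 0.4708 -0.3583  0.143 ]
t clip_grip 0.52 [325.2 206.1] [ 0.5207 -0.2736  0.143 ]
t lip_a 0.71 [353.  221.5] [ 0.4797 -0.3747  0.062 ]
t lip_a 0.52 [316.5 209.2] [ 0.5202 -0.2621  0.062 ]
t lip_a 0.5 [320.1 207.6] [ 0.5251 -0.2737  0.062 ]
t lip_b 0.71 [353.  221.5] [ 0.4797 -0.3747  0.062 ]
t lip_b 0.52 [316.5 209.2] [ 0.5202 -0.2621  0.062 ]
t lip_b 0.5 [320.1 207.6] [ 0.5251 -0.2737  0.062 ]
```

View pics/c1.png

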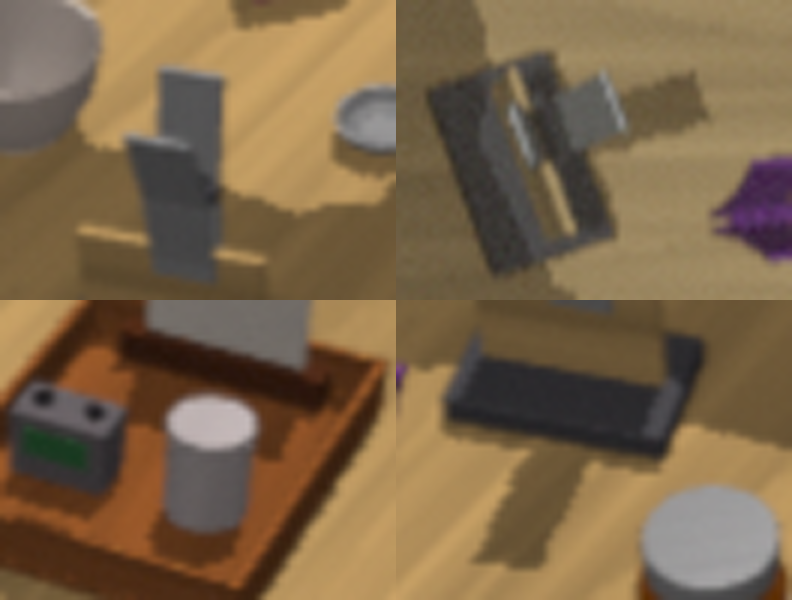

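```bash
python3 - <<'E'
from h import *
np.set_printoptions(precision=4,suppress=True)
A=read_camera("scene");B=read_camera("top")
s=lambda u,v:(179.58+u/6,189.58+v/6); t=lambda u,v:(294.58+(u-396)/6,184.58+v/6)
for n,a,b,z in [("front l",s(125,140),t(627,132),.16),("front r",s(193,152),t(603,70),.16),("rear l",s(160,70),t(533,163),.16),("rear r",s(223,78),t(512,105),.16),("rail l",s(78,228),t(575,237),.076),("rail r",s(267,262),t(512,65),.076)]:
  print(n,onz(A,a,z),onz(B,b,z),*tri(A,a,B,b))
E
```

```text
front l [ 0.5214 -0.2964  0.16  ] [ 0.5171 -0.2927  0.16  ] [ 0.518  -0.2932  0.156 ] 0.0011744974637234013
front r [ 0.5512 -0.2873  0.16  ] [ 0.5473 -0.2826  0.16  ] [ 0.548  -0.2835  0.1557] 0.0002650746149884261
rear l [ 0.5062 -0.2501  0.16  ] [ 0.5029 -0.247   0.16  ] [ 0.5035 -0.2474  0.1569] 0.0007142223884379734
rear r [ 0.5334 -0.2399  0.16  ] [ 0.531  -0.2381  0.16  ] [ 0.5316 -0.2382  0.158 ] 0.0008428921647543714
rail l [ 0.4771 -0.2836  0.076 ] [ 0.4722 -0.2821  0.076 ] [ 0.4735 -0.2818  0.0728] 0.00296382181786967
rail r [ 0.5643 -0.2564  0.076 ] [ 0.5623 -0.2534  0.076 ] [ 0.5626 -0.254   0.0731] 0.00019905622177124018
```

```bash
python3 - <<'E'
from h import *
print(get_state()["tcp_pos"]);plan([.526,-.267,.21],107.7)
E
```

```text
[0.51304021 0.15650617 0.21024376]
slide [ 2.38e+01 -4.23e+02  3.00e-01] ang [  0.   -0.1 -12.7]
```

Emit:
jog_arm([
  {"slide":[24,-423,0],"angular":[0,0,-12.7],"fingers":0},
  {"slide":[24,-423,0],"angular":[0,0,-12.7],"fingers":0},
  {"slide":[24,-423,0],"angular":[0,0,-12.7],"fingers":0},
  {"slide":[24,-423,0],"angular":[0,0,-12.7],"fingers":0},
  {"slide":[24,-423,0],"angular":[0,0,-12.7],"fingers":0},
  {"slide":[24,-423,0],"angular":[0,0,-12.7],"fingers":0},
  {"slide":[24,-423,0],"angular":[0,0,-12.7],"fingers":0},
  {"slide":[24,-423,0],"angular":[0,0,-12.7],"fingers":0},
  {"slide":[24,-423,0],"angular":[0,0,-12.7],"fingers":0},
  {"slide":[24,-423,0],"angular":[0,0,-12.7],"fingers":0},
])

```text
clock: 13.75
tcp_pos: [0.5254, -0.2564, 0.2108]
orientation: [0.0, -0.154, 0.988, 0.0]
wrist_force: [0.9, -0.2, -0.5]
finger_gap: 0.0853
grip_force: 0.0
```

Emit:
jog_arm([
  {"slide":[0,-8,0],"angular":[0,0,0],"fingers":0},
  {"slide":[0,-8,0],"angular":[0,0,0],"fingers":0},
  {"slide":[0,-8,0],"angular":[0,0,0],"fingers":0},
  {"slide":[0,-8,0],"angular":[0,0,0],"fingers":0},
])

```text
clock: 14.08
tcp_pos: [0.5279, -0.2606, 0.2106]
orientation: [-0.0, -0.154, 0.988, 0.001]
wrist_force: [0.3, -0.1, 0.5]
finger_gap: 0.0851
grip_force: 0.0
```

```bash
python3 - <<'E'
from h import *
print(get_state()["tcp_pos"]);plan([.526,-.267,.137],107.7)
E
```

```text
[ 0.52791188 -0.26058376  0.21062157]
slide [ 3.7 -5.6 73.6] ang [ 0.1 -0.   0. ]
```

Emit:
jog_arm([
  {"slide":[3,-6,10],"angular":[0,0,0],"fingers":0},
  {"slide":[3,-6,25],"angular":[0,0,0],"fingers":0},
  {"slide":[3,-6,45],"angular":[0,0,0],"fingers":0},
  {"slide":[3,-6,60],"angular":[0,0,0],"fingers":0},
  {"slide":[3,-6,70],"angular":[0,0,0],"fingers":0},
  {"slide":[3,-6,72],"angular":[0,0,0],"fingers":0.15},
  {"slide":[3,-6,72],"angular":[0,0,0],"fingers":0.25},
  {"slide":[3,-6,72],"angular":[0,0,0],"fingers":0.25},
  {"slide":[3,-6,72],"angular":[0,0,0],"fingers":0.25},
])

```text
clock: 14.83
tcp_pos: [0.5278, -0.2688, 0.14]
orientation: [0.001, -0.154, 0.988, -0.001]
wrist_force: [-0.5, 0.6, -1.0]
finger_gap: 0.0646
grip_force: 0.0
```

```bash
python3 - <<'E'
from h import *
s=get_state();p=s["tcp_pos"];M=Rt();print(p);plan([.526,-.267,.137],107.7)
g=s["finger_gap"]/2
shot("g1.png",[p+M@[0,g,.008],p+M@[0,-g,.008],p+M@[0,g,-.008],p+M@[0,-g,-.008]],w=66,h=100,dx=33,dy=50,k=6)
E
```

```text
[ 0.52778218 -0.26879639  0.14000698]
slide [1.2 2.3 3. ] ang [-0.1  0.1 -0. ]
scene col=176-.5+u/6 row=163-.5+v/6
top col=290-.5+u/6 row=153-.5+v/6
```

View pics/g1.png

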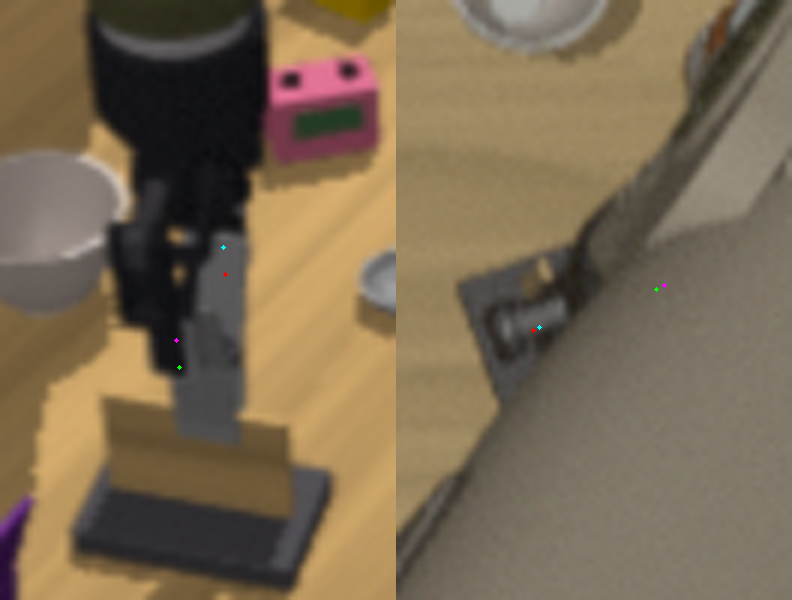

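Emit:
jog_arm([
  {"slide":[-1,1.5,4],"angular":[0,0,0],"fingers":0.25},
  {"slide":[-1,1.5,4],"angular":[0,0,0],"fingers":0.35},
  {"slide":[-1,1.5,4],"angular":[0,0,0],"fingers":0.42},
  {"slide":[-1,1.5,4],"angular":[0,0,0],"fingers":0.42},
  {"slide":[-1,1.5,4],"angular":[0,0,0],"fingers":0.42},
], squeeze=40)

```text
clock: 15.35
tcp_pos: [0.5275, -0.2668, 0.1348]
orientation: [-0.0, -0.154, 0.988, 0.0]
wrist_force: [-0.3, 0.3, -2.5]
finger_gap: 0.0498
grip_force: 3.8
```

Emit:
jog_arm([
  {"slide":[0,0,0],"angular":[0,0,0],"fingers":0.45},
  {"slide":[0,0,0],"angular":[0,0,0],"fingers":0.48},
  {"slide":[0,0,0],"angular":[0,0,0],"fingers":0.5},
  {"slide":[0,0,0],"angular":[0,0,0],"fingers":0.5},
])

```text
clock: 15.68
tcp_pos: [0.5276, -0.2669, 0.1349]
orientation: [0.0, -0.154, 0.988, 0.0]
wrist_force: [0.6, -0.4, -0.1]
finger_gap: 0.0428
grip_force: 4.6
```

Emit:
jog_arm([
  {"slide":[0,0,0],"angular":[0,0,0],"fingers":0.56},
  {"slide":[0,0,0],"angular":[0,0,0],"fingers":0.62},
  {"slide":[0,0,0],"angular":[0,0,0],"fingers":0.68},
  {"slide":[0,0,0],"angular":[0,0,0],"fingers":0.68},
])

```text
clock: 16.02
tcp_pos: [0.5276, -0.2668, 0.1349]
orientation: [0.0, -0.154, 0.988, 0.0]
wrist_force: [-0.0, 0.2, -1.0]
finger_gap: 0.0275
grip_force: 6.9
```

Emit:
jog_arm([
  {"slide":[0,0,0],"angular":[0,0,0],"fingers":0.74},
  {"slide":[0,0,0],"angular":[0,0,0],"fingers":0.8},
  {"slide":[0,0,0],"angular":[0,0,0],"fingers":0.85},
  {"slide":[0,0,0],"angular":[0,0,0],"fingers":0.85},
])

```text
clock: 16.35
tcp_pos: [0.5276, -0.2668, 0.1349]
orientation: [0.0, -0.154, 0.988, 0.0]
wrist_force: [1.1, -0.0, -0.3]
finger_gap: 0.0199
grip_force: 41.7
```

Emit:
jog_arm([
  {"slide":[0,0,-5],"angular":[0,0,0],"fingers":0.85},
  {"slide":[0,0,-12],"angular":[0,0,0],"fingers":0.85},
  {"slide":[0,0,-22],"angular":[0,0,0],"fingers":0.85},
  {"slide":[0,0,-35],"angular":[0,0,0],"fingers":0.85},
  {"slide":[0,0,-50],"angular":[0,0,0],"fingers":0.85},
  {"slide":[0,0,-68],"angular":[0,0,0],"fingers":0.85},
  {"slide":[0,0,-86],"angular":[0,0,0],"fingers":0.85},
  {"slide":[0,0,-104],"angular":[0,0,0],"fingers":0.85},
  {"slide":[0,0,-115],"angular":[0,0,0],"fingers":0.85},
  {"slide":[0,0,-118],"angular":[0,0,0],"fingers":0.85},
])

```text
clock: 17.18
tcp_pos: [0.5287, -0.2676, 0.2567]
orientation: [0.002, -0.154, 0.988, -0.002]
wrist_force: [0.6, -0.4, -0.3]
finger_gap: 0.0201
grip_force: 41.7
```

```bash
python3 - <<'E'
from h import *
np.set_printoptions(precision=4,suppress=True)
s=get_state();p=s["tcp_pos"];print(p,s["wrist_force"])
# card refit: top-edge corners, from first pictures, both cameras
A=read_camera("scene");B=read_camera("top")
for n,P in (("s",A),("t",B)):
  for k in tip_of("card_edge",P)[:2]: print(n,k["p"],k["point"],onz(P,k["point"],.13))
save(A,"s5.png");save(B,"t5.png")
plan([.55,.20,.25],95.3);plan([.55,.28,.25],95.3)
E
```

```text
[ 0.5287 -0.2676  0.2567] [ 0.6429 -0.4196 -0.3057]
s 0.69 [311.3, 129.5] [0.5612 0.2739 0.13  ]
s 0.6 [181.4, 210.9] [ 0.45   -0.2905  0.13  ]
t 0.67 [138.5, 198.6] [0.5537 0.2793 0.13  ]
t 0.38 [185.1, 212.2] [0.5107 0.1394 0.13  ]
slide [-163.2  437.8    2.6] ang [ 0.  -0.  12.4]
slide [-187.5  514.     2.7] ang [ 0.  -0.  12.4]
```

Emit:
jog_arm([
  {"slide":[-15,30,0],"angular":[0,0,2],"fingers":0.85},
  {"slide":[-30,70,0],"angular":[0,0,4],"fingers":0.85},
  {"slide":[-45,110,0],"angular":[0,0,6],"fingers":0.85},
  {"slide":[-60,150,0],"angular":[0,0,8],"fingers":0.85},
  {"slide":[-75,190,0],"angular":[0,0,10],"fingers":0.85},
  {"slide":[-90,230,0],"angular":[0,0,12.4],"fingers":0.85},
  {"slide":[-105,270,0],"angular":[0,0,12.4],"fingers":0.85},
  {"slide":[-120,310,0],"angular":[0,0,12.4],"fingers":0.85},
  {"slide":[-135,350,0],"angular":[0,0,12.4],"fingers":0.85},
  {"slide":[-150,390,0],"angular":[0,0,12.4],"fingers":0.85},
])

```text
clock: 18.22
tcp_pos: [0.5507, 0.1428, 0.2518]
orientation: [-0.001, -0.046, 0.999, -0.0]
wrist_force: [1.7, 0.2, -0.9]
finger_gap: 0.0198
grip_force: 41.7
```

```bash
python3 - <<'E'
from h import *
plan([.55,.28,.255],95.3)
E
```

```text
slide [-11.9 136.7  -3.2] ang [-0.  -0.1 -0. ]
```

Emit:
jog_arm([
  {"slide":[-3,30,-3],"angular":[0,0,0],"fingers":0.85},
  {"slide":[-6,60,-3],"angular":[0,0,0],"fingers":0.85},
  {"slide":[-8,90,-3],"angular":[0,0,0],"fingers":0.85},
  {"slide":[-10,115,-3],"angular":[0,0,0],"fingers":0.85},
  {"slide":[-12,130,-3],"angular":[0,0,0],"fingers":0.85},
  {"slide":[-12,137,-3],"angular":[0,0,0],"fingers":0.85},
  {"slide":[-12,137,-3],"angular":[0,0,0],"fingers":0.85},
  {"slide":[-12,137,-3],"angular":[0,0,0],"fingers":0.85},
  {"slide":[-12,137,-3],"angular":[0,0,0],"fingers":0.85},
])

```text
clock: 18.97
tcp_pos: [0.5511, 0.277, 0.2558]
orientation: [-0.0, -0.045, 0.999, -0.0]
wrist_force: [0.0, -0.2, -1.2]
finger_gap: 0.02
grip_force: 41.7
```

```bash
python3 - <<'E'
from h import *
s=get_state();p=s["tcp_pos"];M=Rt();print(p,s["finger_gap"]);plan([.55,.28,.255],95.3)
e=lambda z,d:[p[0],p[1],0]+M@[0,d,0]*[1,1,0]+np.array([0,0,z])
A,B=shot("k1.png",[e(.13,0),e(.13,.017),e(.13,-.017),e(p[2]-.07,0)],w=66,h=100,dx=33,dy=35,k=6)
for n in ("lip_a","clip","card_edge"):
  for k in tip_of(n,A)[:2]: print(n,k["p"],k["point"])
E
```

```text
[0.55114365 0.27698477 0.25576471] 0.020021574816810387
slide [0.9 3.1 0.8] ang [-0.  -0.  -0.1]
scene col=278-.5+u/6 row=59-.5+v/6
top col=90-.5+u/6 row=158-.5+v/6
lip_a 0.77 [179.5, 272.8]
lip_a 0.55 [310.4, 114.7]
clip 0.61 [173.9, 257.0]
clip 0.57 [309.1, 104.2]
card_edge 0.82 [311.1, 129.7]
```

View pics/k1.png

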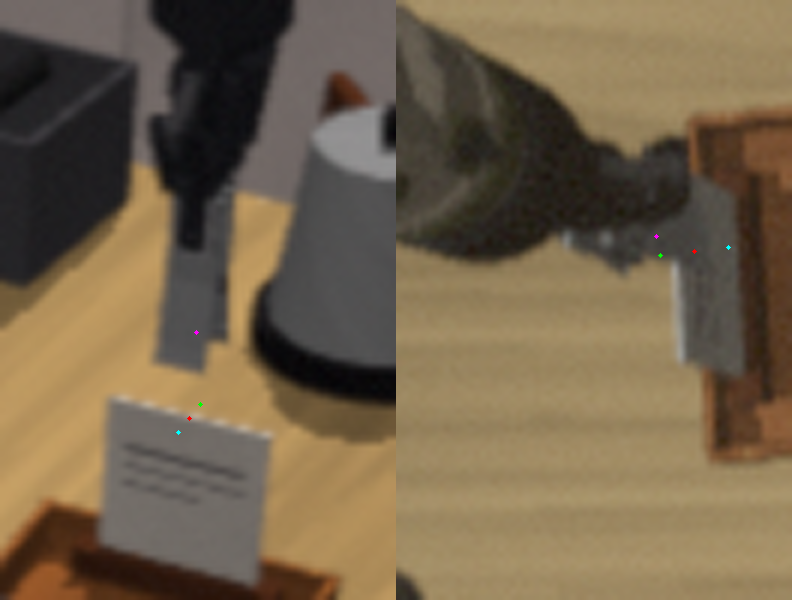

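Emit:
jog_arm([
  {"slide":[0,5,10],"angular":[0,0,0],"fingers":0.85},
  {"slide":[0,5,20],"angular":[0,0,0],"fingers":0.85},
  {"slide":[0,5,30],"angular":[0,0,0],"fingers":0.85},
  {"slide":[0,5,36],"angular":[0,0,0],"fingers":0.85},
  {"slide":[0,5,36],"angular":[0,0,0],"fingers":0.85},
  {"slide":[0,5,36],"angular":[0,0,0],"fingers":0.85},
  {"slide":[0,5,36],"angular":[0,0,0],"fingers":0.85},
])

```text
clock: 19.8
tcp_pos: [0.5506, 0.2834, 0.22]
orientation: [0.0, -0.046, 0.999, 0.0]
wrist_force: [0.6, 0.4, -0.3]
finger_gap: 0.02
grip_force: 41.7
```

```bash
python3 - <<'E'
from h import *
s=get_state();p=s["tcp_pos"];print(p)
A=read_camera("scene");B=read_camera("top");save(A,"s6.png");save(B,"t6.png")
for nm,P,ref in (("s",A,"pics/s0.png"),("t",B,"pics/t0.png")):
    im=cv2.cvtColor(P["color"],cv2.COLOR_RGB2BGR).astype(int);r=cv2.imread(ref).astype(int)
    d=np.abs(im-r).sum(2)
    q=np.array(proj(P,[p[0],p[1],.14])).astype(int);print(nm,"center",q)
    x0,y0=q-[24,16] if nm=="s" else q-[24,10]
    print("cols",x0,"..");
    for y in range(y0,y0+(34 if nm=="s" else 22)): print(y,"".join("#" if v>90 else "+" if v>45 else "." for v in d[y,x0:x0+44]))
E
```

```text
[0.55062603 0.28338734 0.21999312]
s center [309 124]
cols 285 ..
108 .....................###########............
109 ....................+###########............
110 ....................+###########............
111 ....................+##########+............
112 ....................+##########+............
113 ....................+##########+............
114 ....................###########+............
115 ....................###########+............
116 ....................###########+............
117 ....................###########+............
118 ...................+###########+............
119 ...................+###########+............
120 ...................+###########+............
121 ...................+###########+............
122 ...................############+............
123 ...................############+............
124 ...................############.............
125 ...................#########................
126 ..................+########+................
127 ..................+########+................
128 .....................+#####+................
129 .
[... 1040 characters left out ...]
..............
197 ###########################.................
198 ##########################+.................
199 #########++#####+#########+.................
200 #######+..+#####+#########+.................
201 ######+....+##############+.................
202 ####+........+############+.................
203 #+..............######+..#+.................
204 .................##++....+..................
205 ..................+.........................
206 ............................................
207 ............................................
208 ............................................
209 ............................................
210 ............................................
```

```bash
python3 - <<'E'
from h import *
p=np.array([0.5506,.2834,.22]);A=read_camera("scene");B=read_camera("top")
n0=cv2.imread("pics/t0.png").astype(int).sum(2)//3; n1=cv2.cvtColor(B["color"],cv2.COLOR_RGB2GRAY).astype(int)
print("top now / before, cols 122..148")
for y in range(192,208): print(y," ".join("%3d"%v for v in n1[y,122:149]))
print()
for y in range(196,208,2): print(y," ".join("%3d"%v for v in n0[y,122:149]))
M=Rt()
for z in (.13,.135,.14,.15):
  print(z,[np.round(proj(P,p*[1,1,0]+[0,0,z]+M@[x,d,0]),1).tolist() for P in (A,B) for x,d in ((0,0),(.015,.017),(.015,-.017))])
E
```

```text
top now / before, cols 122..148
192  33  32  32  33  33  34  34  34  36  41  37  40  56  39  37  38  44  33  39  68  79  81  82  77  64  43  43
193  26  35  37  40  34  37  36  34  41  38  34  41  52  45  38  31  35  32  45  72  76  78  82  79  61  49  46
194  33  34  33  30  32  34  38  34  39  35  35  34  39  34  27  31  38  39  59  73  73  79  80  82  64  47  47
195  38  32  36  29  38  38  33  34  38  37  27  33  35  36  33  37  44  55  67  67  71  75  80  81  71  51  48
196  34  29  27  33  33  38  32  33  39  33  41  30  41  37  44  51  52  67  66  66  74  80  80  81  72  51  38
197  37  32  35  35  38  38  43  43  45  43  53  46  48  54  58  60  62  71  66  66  72  77  80  77  74  48  44
198  47  45  47  48  56  74  58  54  45  46  61  58  55  65  68  65  67  63  67  68  72  77  81  81  75  52  41
199  66  56  55  62  73 108  75  57  56  59  63  62  66  64  65  66  66  66  66  69  71  76  82  83  78  55  44
200  68  63  60  59  72 100  70  58  61  58  61  62  70  67  70  69  69  67  68  73  73  75  78  81  77  51  44
201  94  83  65  67  66  65  65  56  66  60  64  63  71  66 
[... 1105 characters left out ...]
116 116 117 123 153  97  78  74  66  71  70  74  77  74  71  49  41
204 120 121 119 120 122 121 120 124 119 121 121 121 119 126 147 107  76  77  67  72  71  76  77  76  70  53  41
206 118 122 120 117 121 121 117 120 120 119 121 123 126 128 145 108  80  73  65  65  73  74  75  75  76  56  45
0.13 [[309.8, 127.4], [307.5, 124.1], [303.8, 128.7], [137.1, 199.6], [131.7, 205.2], [143.1, 204.0]]
0.135 [[309.9, 126.2], [307.6, 122.9], [303.9, 127.5], [136.5, 199.4], [131.1, 205.0], [142.6, 203.8]]
0.14 [[310.0, 124.9], [307.7, 121.6], [304.0, 126.2], [136.0, 199.2], [130.5, 204.8], [142.0, 203.6]]
0.15 [[310.2, 122.3], [307.9, 119.1], [304.2, 123.6], [134.9, 198.8], [129.4, 204.4], [141.0, 203.2]]
```

Emit:
jog_arm([
  {"slide":[0,0,4],"angular":[0,0,0],"fingers":0.85},
  {"slide":[0,0,8],"angular":[0,0,0],"fingers":0.85},
  {"slide":[0,0,12],"angular":[0,0,0],"fingers":0.85},
  {"slide":[0,0,16],"angular":[0,0,0],"fingers":0.85},
  {"slide":[0,0,16],"angular":[0,0,0],"fingers":0.85},
  {"slide":[0,0,16],"angular":[0,0,0],"fingers":0.85},
])

```text
clock: 20.5
tcp_pos: [0.5502, 0.2832, 0.2033]
orientation: [-0.001, -0.046, 0.999, -0.0]
wrist_force: [-1.2, -0.5, -0.4]
finger_gap: 0.0204
grip_force: 41.7
```

Emit:
jog_arm([
  {"slide":[0,0,4],"angular":[0,0,0],"fingers":0.85},
  {"slide":[0,0,8],"angular":[0,0,0],"fingers":0.85},
  {"slide":[0,0,12],"angular":[0,0,0],"fingers":0.85},
  {"slide":[0,0,16],"angular":[0,0,0],"fingers":0.85},
  {"slide":[0,0,16],"angular":[0,0,0],"fingers":0.85},
  {"slide":[0,0,16],"angular":[0,0,0],"fingers":0.85},
  {"slide":[0,0,16],"angular":[0,0,0],"fingers":0.85},
  {"slide":[0,0,16],"angular":[0,0,0],"fingers":0.85},
])

```text
clock: 21.17
tcp_pos: [0.5507, 0.2834, 0.1882]
orientation: [0.0, -0.046, 0.999, 0.0]
wrist_force: [-1.1, 0.9, 0.2]
finger_gap: 0.0205
grip_force: 41.7
```

```bash
python3 - <<'E'
from h import *
s=get_state();p=s["tcp_pos"];print(p,s["wrist_force"],s["ft_torque"],s["qvel"])
A=read_camera("scene");B=read_camera("top");M=Rt()
g=lambda c:cv2.cvtColor(c["color"],cv2.COLOR_RGB2GRAY).astype(int)
a,b=g(A),g(B);a0=cv2.imread("pics/s0.png",0).astype(int)
print("scene diff, cols 298..322")
for y in range(120,143): print(y," ".join("%4d"%v for v in (a-a0)[y,298:323]))
print("top, cols 122..148")
for y in range(198,209): print(y," ".join("%3d"%v for v in b[y,122:149]))
for z in (.1,.105,.11,.13):
  print(z,[np.round(proj(P,p*[1,1,0]+[0,0,z]+M@[x,d,0]),1).tolist() for P in (A,B) for x,d in ((0,0),(.015,.017),(.015,-.017),(-.015,-.017))])
E
```

```text
[0.55071099 0.28338052 0.18816204] [-1.12891753  0.89900448  0.19843039] [-0.0147832  -0.04674259 -0.00885592] [ 1.61760980e-03  1.26368042e-03  1.38128963e-03 -5.87445116e-04
  1.31455612e-03 -2.81187147e-05]
scene diff, cols 298..322
120    4    3    3    2    2    3  -12  -51  -78  -84  -85  -84  -83  -81  -78  -77  -70  -32   -6    3    3    1    3    2    2
121    3    2    3    3    3    3  -12  -50  -78  -84  -84  -84  -82  -78  -75  -76  -71  -35   -6    4    3    3    3    2    2
122    3    3    2    3    3    1  -12  -51  -77  -82  -83  -81  -77  -74  -73  -81  -85  -38   -6    3    2    3    3    2    1
123    3    4    4    3    3    2  -21  -57  -76  -77  -77  -73  -68  -71  -72  -87  -92  -40   -7    2    1    2    2    1    2
124    3    4    3    3    3    0  -30  -66  -77  -76  -69  -68  -66  -66  -70  -87  -88  -38   -7    2    3    2    1    2    1
125    4    2    3    4    3    0  -32  -67  -75  -70  -68  -66  -66  -68  -73  -78  -73  -32   -7    1    3    4    2    3    3
126    2    2    3    2    3    0  -35  -71  -77  -73  -68  -66  -68  -71  -73  -79  -70  
[... 3189 characters left out ...]
 151 123  86  80  73  73  76  81  83  84  79  58  48
208 129 129 130 129 130 128 130 131 129 128 128 128 130 134 147 128  90  80  72  75  77  85  83  87  80  64  48
0.1 [[309.2, 134.9], [307.0, 131.6], [303.3, 136.2], [311.5, 138.3], [140.3, 200.9], [135.1, 206.3], [146.1, 205.1], [145.5, 195.5]]
0.105 [[309.3, 133.7], [307.1, 130.3], [303.4, 135.0], [311.6, 137.0], [139.8, 200.7], [134.5, 206.1], [145.6, 204.9], [145.0, 195.2]]
0.11 [[309.4, 132.4], [307.1, 129.1], [303.5, 133.7], [311.7, 135.8], [139.3, 200.5], [134.0, 205.9], [145.1, 204.7], [144.5, 195.0]]
0.13 [[309.8, 127.4], [307.5, 124.1], [303.9, 128.7], [312.1, 130.8], [137.1, 199.6], [131.7, 205.2], [143.1, 204.0], [142.5, 194.1]]
```

Emit:
jog_arm([
  {"slide":[0,0,0],"angular":[0,0,0],"fingers":0.85},
  {"slide":[0,0,0],"angular":[0,0,0],"fingers":0.85},
  {"slide":[0,0,0],"angular":[0,0,0],"fingers":0.85},
  {"slide":[0,0,0],"angular":[0,0,0],"fingers":0.85},
  {"slide":[0,0,0],"angular":[0,0,0],"fingers":0.85},
])

```text
clock: 21.68
tcp_pos: [0.5506, 0.2833, 0.188]
orientation: [0.0, -0.046, 0.999, 0.0]
wrist_force: [0.7, -0.1, -0.9]
finger_gap: 0.0203
grip_force: 41.7
```

```bash
python3 - <<'E'
from h import *
print(get_state()["wrist_force"],get_state()["tcp_pos"])
print(hand_in())
E
```

```text
[ 0.66077621 -0.08435875 -0.92153299] [0.55056633 0.28332786 0.18797778]
the job is handed in; nothing more can be done
None
```

The job is handed in at about 22 s: the tin and timer stand released in the tray, and the gripper holds the clip squeezed open over the card, jaw tips about 23 mm below its top edge and one on each side (from the last pictures, with no sign of contact in the wrist force); no verdict was returned.

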